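# Tap down the pop-up stops before routing

## Robot

A 6-joint arm with a two-finger parallel gripper is mounted at the origin on the work surface. World frame = base frame: x ahead of the robot, y to its left, z up, the work surface at z = 0. Lengths are in mm, angles in rad, forces in N, time in s.
With the tool pointing down it reaches from about 325 to 1000 mm from the base axis. Payload 5.1 kg.
Tool frame: the origin (TCP) lies at the very end of the fingers, on their centre line; the grasp point (between the pads) lies 19 mm behind it (env.hold_point_z is the distance from the TCP to the grasp point, in mm); x points along the fingers, y is the direction in which the jaws open and shut, and the axes are right-handed (so a half turn about x gives the same grasp; the last joint's range is limited). The gripper opens to 85 mm and grips with 20 to 120 N. Pads are 22 mm wide; open, the fingers measure 114 mm over their backs; the gripper's body (76 mm by 85 mm) begins 54 mm behind the grasp point. The pads swing forward as they close: fully open they stand 13 mm farther back than shut.
Start: joints at [-1.273, 0.124, 1.65, -0, 1.367, -0.083], TCP at [241.548, -603.439, 209.622] pointing down, gripper open.
Joint ranges: [-2.61, 2.61], [-1.02, 2.33], [0.03, 2.71], [-1.35, 4.49], [0.32, 2.68], [-2.91, 2.91]. Speed limits (rad/s): [2.57, 2.57, 3.14, 3.14, 3.14, 3.14].

## Interface

Orientations are given as a unit quaternion [w, x, y, z].
In Python, from plant import env gives the robot as it stands.
- The arm moves only by the tool play_rows, never from a script. Its argument "steps" is a list of rows, each an object with "jaw": the finger opening in mm, from 0 to 85.4; "delta_pos": the shift along the tool's x, y, z scaled (see below), a list of three; "twist": the turn about the tool's x scaled (see below). In form: [{"jaw": jaw, "delta_pos": [x, y, z], "twist": twist}, ...]. A call has 1 to 12 rows; each row is the pose to reach, as a shift and turn from the pose commanded when the call began, along the tool's axes at that moment, turning the shorter way round; what a row does not reach only later rows make up. The controller multiplies each number of a shift by 40 cm and each number of a turn by pi rad. A row lasts 1/10 s, in which the tool goes at most 50 mm and 8.59 degrees, less where a joint would pass 70% of its speed; a pose out of reach is approached as far as the arm can. A call with a number of a shift or a turn outside -1 to 1 is refused whole. A call with a gripper value outside its range is refused whole. The fingers move at their own pace and stop on an object; "grip_force" is the grip in N (left out, the last holds). Time passes only in rows, so rows that repeat a pose let the fingers close. It gives the time, the measured TCP pose, the force and the opening at its end, in the units of the state.
- env.get_state(): the state, without advancing time (a new reading comes with each control period).
- env.snapshot(name): name is "side" or "top"; returns a dict with "color" (480x640x3 uint8, red, green, blue), "fovy" (degrees; the focal length in pixels is half the picture's height over the tangent of half this angle, whatever the lens; pixels are square), "cx", "cy" (the principal point, pixels), "k1" (the pictures are not rectified: a ray, as slopes to the right and down, at radius r is drawn at 1 + k1 r^2 times it, then the intrinsics apply), "R" (3x3) and "t" (3): a world point X has camera coordinates R X + t. Camera axes: x right, y down, z forward; pixel columns grow to the right and rows downward; lengths in mm; the calibration is good to about 2 mm. A picture is of the moment at which its call begins. There is no depth.
- env.finish_job(): hands the job in, once; it reports no verdict.
The state is a dict: "time": time; "joint_positions": joint angles; "qd": joint speeds; "tau": joint torques, N m; "ee_pos": TCP position; "orientation": TCP orientation; "wrist_force": force on the tool from outside, world axes, zero at the start; "torque": the same for the moment, N m; "finger_gap": finger opening in mm.
Only numpy, scipy, OpenCV 4.12 (cv2) and the standard library are available. Lean on these libraries where they do the work, as an engineer would, in place of code of your own. Each camera call takes 0.05 s, during which the arm holds its last target.

## Task

The blank is clamped, so get the router bed ready: with a fingertip, lightly push down the red pop-up stop, then the yellow one, then the blue one, each all the way down, and then press the green ready button on the control box just as lightly and let go. Leave the white stop up and keep off the red button. Only touch: do not pick up or shift the stops, and leave everything else where it is.

Things in the scene. Friction and masses are not known exactly. Their poses are not given: they have to be found in the camera images.
- bed: aluminium slotted router bed plate, 340 x 500 x 20 mm, fixed; origin at the centre of its underside on the table (top 20 mm above it), x along its 340 mm side. A 140 x 120 x 12 mm plywood blank is clamped at its middle with two low clamps; their wing nuts reach 51 mm above the table
- stop_red: pop-up stop with a red cap, loose, about 0.7 kg, standing on the bed: a round dark steel foot 50 mm in diameter and 14 mm high, and on its axis a black stem with a flat red cap 34 mm in diameter and 8 mm thick. Origin at the centre of the foot's underside, z up; the cap's top is 42 mm above the origin when fully up, 30 mm when fully down and let go. The cap sits on a soft cushion that gives about 1 mm per 1.2 N, up to 7.5 mm, and springs back
- stop_yellow: pop-up stop with a yellow cap, loose, about 0.7 kg, standing on the bed: a round dark steel foot 50 mm in diameter and 14 mm high, and on its axis a black stem with a flat yellow cap 34 mm in diameter and 8 mm thick. Origin at the centre of the foot's underside, z up; the cap's top is 42 mm above the origin when fully up, 30 mm when fully down and let go. The cap sits on a soft cushion that gives about 1 mm per 1.2 N, up to 7.5 mm, and springs back
- stop_blue: pop-up stop with a blue cap, loose, about 0.7 kg, standing on the bed: a round dark steel foot 50 mm in diameter and 14 mm high, and on its axis a black stem with a flat blue cap 34 mm in diameter and 8 mm thick. Origin at the centre of the foot's underside, z up; the cap's top is 42 mm above the origin when fully up, 30 mm when fully down and let go. The cap sits on a soft cushion that gives about 1 mm per 1.2 N, up to 7.5 mm, and springs back
- stop_white: pop-up stop with a white cap, loose, about 0.7 kg, standing on the bed: a round dark steel foot 50 mm in diameter and 14 mm high, and on its axis a black stem with a flat white cap 34 mm in diameter and 8 mm thick. Origin at the centre of the foot's underside, z up; the cap's top is 42 mm above the origin when fully up, 30 mm when fully down and let go. The cap sits on a soft cushion that gives about 1 mm per 1.2 N, up to 7.5 mm, and springs back
- pin_red (a joint): how far the red stop's stem is down in its foot, m: 0 fully up, 0.012 fully down (starts within 0.002 of up; counts as down from 0.009). It slides straight down against about 2.5 N of friction, to a hard end, and stays where it is left; the cap's cushion adds its own give (about 2 mm while the stem slides) before and after that
- pin_yellow (a joint): how far the yellow stop's stem is down in its foot, m: 0 fully up, 0.012 fully down (starts within 0.002 of up; counts as down from 0.009). It slides straight down against about 2.5 N of friction, to a hard end, and stays where it is left; the cap's cushion adds its own give (about 2 mm while the stem slides) before and after that
- pin_blue (a joint): how far the blue stop's stem is down in its foot, m: 0 fully up, 0.012 fully down (starts within 0.002 of up; counts as down from 0.009). It slides straight down against about 2.5 N of friction, to a hard end, and stays where it is left; the cap's cushion adds its own give (about 2 mm while the stem slides) before and after that
- pin_white (a joint): how far the white stop's stem is down in its foot, m: 0 fully up, 0.012 fully down (starts within 0.002 of up; counts as down from 0.009). It slides straight down against about 2.5 N of friction, to a hard end, and stays where it is left; the cap's cushion adds its own give (about 2 mm while the stem slides) before and after that
- box: grey control box with a white top, 140 x 90 x 45 mm, fixed to the table; origin at the centre of its underside, x along its long side; two round buttons on its top: green 36 mm towards +x, red 36 mm towards -x
- green_top (a point): centre of the top face of the green ready button, 32 mm in diameter, pressed straight down; about 72 mm above the table when out
- green (a joint): travel of the green ready button, m: 0 out, 0.010 fully in, at a hard end; a spring returns it, fully in takes about 8 N; it registers from 0.004
- red_top (a point): centre of the top face of the red halt button, 32 mm in diameter, pressed straight down; about 72 mm above the table when out
- red (a joint): travel of the red halt button, m: 0 out, 0.010 fully in, at a hard end; a spring returns it, fully in takes about 8 N
- collet_nut: loose hexagonal brass collet nut, 28 mm across, 22 mm high, standing on the bed beside the blank; origin at its underside; not to be moved
- bit_case: loose round orange case with a black cap, 22 mm in diameter, 59 mm high, standing on the bed beside the blank; origin at its underside; not to be moved
- wrench: loose steel wrench, 180 mm long, lying on the table left of the bed, long axis x; origin at its underside; not to be moved
- brush: loose bench brush, 200 mm long, lying on the table left of the bed, long axis x; origin at its underside; not to be moved
- clamp: loose spare clamp, 70 x 34 x 31 mm, steel bar with a black wing knob, on the table right of the bed; origin at its underside; not to be moved
- riser: loose wooden step block, 50 x 40 x 40 mm, on the table right of the bed; origin at its underside; not to be moved
Not all that is in view belongs to the job. What is meant by the box is not orange, and is the larger of those in its own colour. What is shaped like the stop_yellow but orange or pink is not meant.

How it is judged:
By the outcome, as a careful person would: the job done as asked, in the order asked, and still so for the second after the job is handed in, with the robot touching nothing.
It also fails if it takes over 61 s, if anything falls off the work surface, if the arm or the gripper's body presses on something with over 40 N, if the wrist force passes 120 N, or if a joint passes its speed limit or range.

## Working session

There is one attempt and no reset: what is moved stays moved. The work goes in short steps, Python scripts to look and compute and a tool call to move; the robot and the scene stay as the last step left them, time stands still between calls to the robot, and variables do not carry over. Pictures are saved under pics/ and viewed, and the job is handed in when it is done.

Besides the shell and the picture viewer there is one more tool, called after ">>>" as name([rows], argument=value, ...), one row to a line, values as JSON. play_rows: Moves the arm, as the interface text tells. Shifts and turns lie within -1 to 1; 1 stands for 40 cm of shift or pi rad of turn. Its arguments: {"type":"object","properties":{"steps":{"type":"array"},"grip_force":{"type":"number"}},"required":["steps"]}

```bash
ls; mkdir -p pics
python3 - <<'E'
from plant import env
import cv2,pickle
s=env.get_state();print(s)
d={}
for n in("top","side"):
    p=env.snapshot(n);d[n]=p
    cv2.imwrite(f"pics/{n}0.png",p["color"][:,:,::-1]);print(n,{k:v for k,v in p.items() if k!="color"})
pickle.dump(d,open("s0.pkl","wb"))
E
```

```text
pics
{'time': 0.0, 'joint_positions': array([-1.27257487e+00,  1.24495956e-01,  1.65172767e+00,  4.21155376e-06,
        1.36749746e+00, -8.26149520e-02]), 'qd': array([-5.58345987e-07, -1.15979989e-03, -1.93233609e-03,  1.95171340e-04,
        9.94083902e-04, -1.43965075e-03]), 'tau': array([ 1.64722815e-04, -4.23612177e+01, -3.65453911e+01, -1.75667992e-04,
        6.96352843e-03,  3.64063766e-06]), 'ee_pos': array([ 241.36778719, -602.79200303,  208.32727318]), 'orientation': array([-0.13308511, -0.69424609, -0.13458171,  0.69440513]), 'wrist_force': array([ 0.21357331,  0.3705226 , -0.19817368]), 'torque': array([-0.02398684,  0.03535868,  0.01295221]), 'finger_gap': 85.61373972178141}
top {'fovy': 50.42582094024743, 'cx': 321.29087043219187, 'cy': 242.3556563225167, 'k1': -0.09383740744966709, 'R': array([[-0.01910886, -0.99978966,  0.0074493 ],
       [-0.99829873,  0.0186688 , -0.05523696],
       [ 0.05508627, -0.00849214, -0.99844549]]), 't': array([ -38.0066616 ,  507.69164187, 1304.9651557 ])}
side {'fovy': 43.30195613430302, 'cx': 328.11881331641905, 'cy': 240.11357596277708, 'k1': 0.02684135559126514, 'R': array([[-0.89171004, -0.45244329,  0.01217631],
       [-0.29221526,  0.55495923, -0.77886488],
       [ 0.34563484, -0.69807974, -0.62707355]]), 't': array([ 414.29189609,  225.56774423, 1211.05775525])}
```

View pics/top0.png

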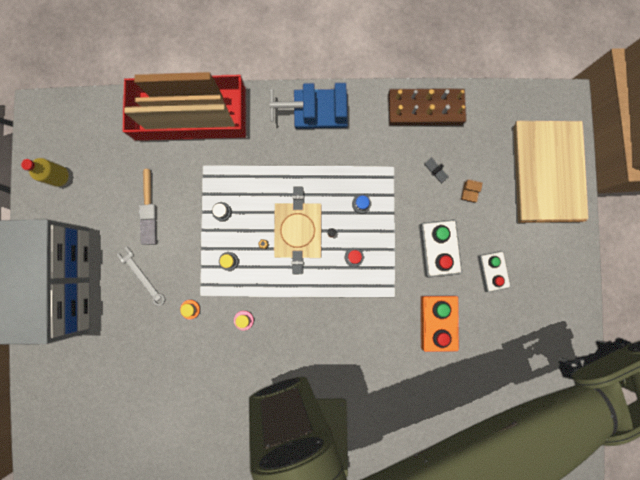

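View pics/side0.png

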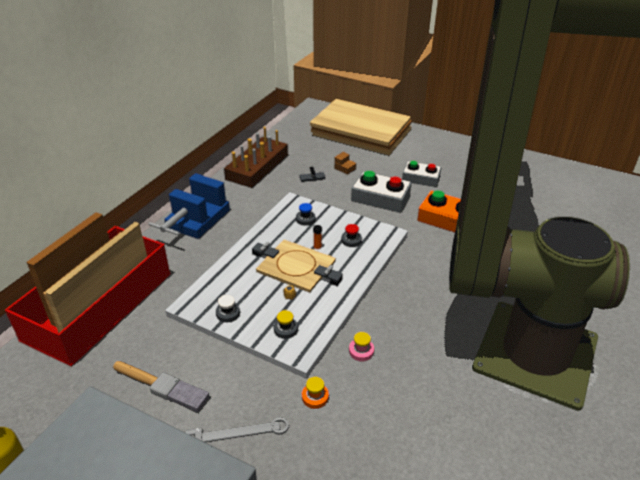

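Top view: the red cap is at (355,257), yellow at (227,261), blue at (362,202) and white at (221,211).

- **Yellow candidates:** (227,261) has a dark foot and stands on the bed, so it is the one meant. (190,310) has an orange foot and (243,320) a pink one, so both are decoys.
- **Box candidates:** the larger white one is at (441,248), a smaller white one at (495,271) and an orange one at (440,323). The larger white one fits, with its green button at (442,233).

Next I'll confirm with crops and measure.

```bash
cat > h.py <<'E'
import numpy as np,cv2,pickle
def cam(p):
    f=240/np.tan(np.radians(p["fovy"]/2))
    return np.array([[f,0,p["cx"]],[0,f,p["cy"]],[0,0,1]]),np.array([p["k1"],0,0,0.])
def ray(p,uv):
    K,D=cam(p)
    x=cv2.undistortPoints(np.array([[uv]],float),K,D)[0,0]
    R=np.array(p["R"]);C=-R.T@p["t"];d=R.T@np.array([x[0],x[1],1]);return C,d/np.linalg.norm(d)
def plane(p,uv,z):
    C,d=ray(p,uv);return C+d*(z-C[2])/d[2]
def proj(p,X):
    K,D=cam(p);return cv2.projectPoints(np.array([X],float),cv2.Rodrigues(np.array(p["R"]))[0],np.array(p["t"],float),K,D)[0][0,0]
def tri(p,a,q,b):
    A=[];B=[]
    for C,d in(ray(p,a),ray(q,b)):
        M=np.eye(3)-np.outer(d,d);A.append(M);B.append(M@C)
    X=np.linalg.lstsq(np.vstack(A),np.hstack(B),rcond=None)[0]
    return X
def blob(p,c,col,r=16):
    h=cv2.cvtColor(p["color"],cv2.COLOR_RGB2HSV).astype(int);H,S,V=h[...,0],h[...,1],h[...,2]
    m={"red":((H<8)|(H>172))&(S>150)&(V>110),"yellow":(H>20)&(H<35)&(S>150)&(V>120),"blue":(H>105)&(H<125)&(S>140)&(V>120),
       "green":(H>45)&(H<90)&(S>110),"white":(S<25)&(V>232)}[col]
    w=np.zeros(m.shape,bool);w[c[1]-r:c[1]+r+1,c[0]-r:c[0]+r+1]=1
    n,l,st,ce=cv2.connectedComponentsWithStats((m&w).astype(np.uint8))
    i=1+np.argmax(st[1:,4]);return ce[i],st[i]
E
python3 - <<'E'
from h import *
d=pickle.load(open("s0.pkl","rb"));t,s=d["top"],d["side"]
for n,c,a,b,z in(("red","red",(355,257),(351,230),62),("yellow","yellow",(227,261),(285,319),62),("blue","blue",(362,202),(305,209),62),("green","green",(442,233),(369,177),72),("halt","red",(446,262),(395,184),72),("smallgreen","green",(495,262),(413,165),50)):
    A,sa=blob(t,a,c);B,sb=blob(s,b,c)
    print(n,A.round(1),sa,B.round(1),sb,"plane",plane(t,A,z).round(1)[:2],plane(s,B,z).round(1)[:2],"tri",tri(t,A,s,B).round(1))
print("white",plane(t,(221,211),62),"case",plane(t,(332,233),79),"nuts",plane(t,(297,195),51),plane(t,(297,262),51))
for uv in((203,167),(395,167),(395,296),(202,296)):print(plane(t,uv,20).round(0))
for uv in((420,224),(455,220),(461,271),(428,276)):print(plane(t,uv,45).round(0))
C1=cv2.resize(t["color"][190:280,200:390],None,fx=4,fy=4,interpolation=3)
C2=cv2.resize(s["color"][140:220,300:490],None,fx=4,fy=4,interpolation=3)
C3=cv2.resize(s["color"][190:350,200:390],None,fx=4,fy=4,interpolation=3)
cv2.imwrite("pics/c1.png",cv2.resize(np.vstack([C1,cv2.resize(C2,(760,320))]),None,fx=.85,fy=.85)[:,:,::-1])
E
```

```text
red [354.6 256.3] [349 250  12  13 126] [351.7 228.1] [346 224  12   9  91] plane [ 467.8 -129.6] [ 466.5 -124.7] tri [ 468.2 -129.7   57.9]
yellow [226.2 260.6] [220 255  13  12 128] [284.6 316.3] [277 310  16  13 163] plane [463.1 190.7] [462.7 195.7] tri [464.  191.9  57.8]
blue [362.4 201.9] [356 196  13  13 129] [305.1 206.9] [299 203  13   8  81] plane [ 604.  -152.2] [ 604.  -148.4] tri [ 605.1 -152.1   59.2]
green [442.  233.1] [436 227  13  13 140] [368.7 176. ] [362 171  14  11 117] plane [ 521.2 -348.7] [ 516.7 -334.6] tri [ 522.6 -351.2   60.7]
halt [445.5 261.7] [439 256  14  13 137] [395.  179.8] [390 177  11   7  63] plane [ 449.6 -355.1] [ 449.2 -350.1] tri [ 450.4 -355.7   68.4]
smallgreen [495.  261.3] [491 257   9  10  67] [413.  164.3] [409 161   9   8  50] plane [ 448.2 -488.8] [ 445.7 -478.2] tri [ 449.  -491.3   41.9]
white [587.72261685 202.88671837  62.        ] case [525.89241217 -73.86614956  79.        ] nuts [625.98382813  11.87637109  51.        ] [456.61297267  14.62620299  51.        ]
[709. 258.  20.]
[ 700. -244.   20.]
[ 365. -234.   20.]
[374. 262.  20.]
[ 547. -299.   45.]
[ 556. -390.   45.]
[ 426. -401.   45.]
[ 415. -316.   45.]
```

View pics/c1.png

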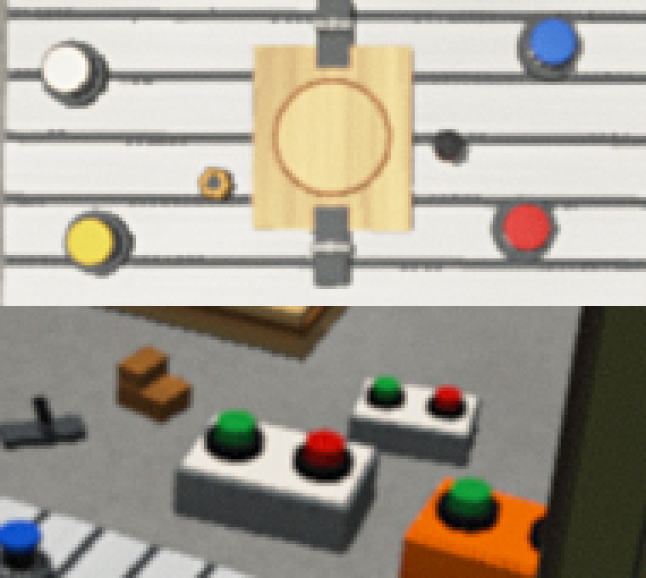

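The crops confirm it: the yellow stop's foot is dark, and the large white box is clearly bigger than the small one. Next I'll work out the shift, using closed fingers.

```bash
cat > go.py <<'E'
import sys;from h import *
from plant import env
from scipy.spatial.transform import Rotation as Ro
def st():
    s=env.get_state();q=s["orientation"];R=Ro.from_quat([q[1],q[2],q[3],q[0]]).as_matrix()
    return s,np.array(s["ee_pos"]),R
T=dict(red=(467.8,-129.6),yellow=(463.3,191),blue=(604,-152.2),green=(521,-349))
def to(X):
    s,p,R=st();print("t",round(s["time"],2),"pos",p.round(1),"F",s["wrist_force"].round(2),"gap",round(s["finger_gap"],1),"xaxis",R[:,0].round(4),"yaxis",R[:,1].round(3))
    d=R.T@(np.array(X,float)-p);print("shift mm",d.round(1),"scaled",(d/400).round(4))
if __name__=="__main__":
    x=sys.argv[1];z=float(sys.argv[2]);to((*T[x],z))
E
python3 go.py red 120;python3 go.py red 120
```

```text
t 0.1 pos [ 241.4 -602.9  208.4] F [-0.46  0.7   0.64] gap 85.4 xaxis [-6.0e-04  1.9e-03 -1.0e+00] yaxis [ 0.372 -0.928 -0.002]
shift mm [  89.2 -355.1 -386.1] scaled [ 0.223  -0.8876 -0.9652]
t 0.1 pos [ 241.4 -602.9  208.4] F [-0.46  0.7   0.64] gap 85.4 xaxis [-6.0e-04  1.9e-03 -1.0e+00] yaxis [ 0.372 -0.928 -0.002]
shift mm [  89.2 -355.1 -386.1] scaled [ 0.223  -0.8876 -0.9652]
```

>>> play_rows([
  {"jaw":0,"delta_pos":[0.223,-0.888,-0.965],"twist":0},
  {"jaw":0,"delta_pos":[0.223,-0.888,-0.965],"twist":0},
  {"jaw":0,"delta_pos":[0.223,-0.888,-0.965],"twist":0},
  {"jaw":0,"delta_pos":[0.223,-0.888,-0.965],"twist":0},
  {"jaw":0,"delta_pos":[0.223,-0.888,-0.965],"twist":0},
  {"jaw":0,"delta_pos":[0.223,-0.888,-0.965],"twist":0},
  {"jaw":0,"delta_pos":[0.223,-0.888,-0.965],"twist":0},
  {"jaw":0,"delta_pos":[0.223,-0.888,-0.965],"twist":0},
  {"jaw":0,"delta_pos":[0.223,-0.888,-0.965],"twist":0},
  {"jaw":0,"delta_pos":[0.223,-0.888,-0.965],"twist":0},
  {"jaw":0,"delta_pos":[0.223,-0.888,-0.965],"twist":0},
  {"jaw":0,"delta_pos":[0.223,-0.888,-0.965],"twist":0},
], grip_force=20)

```text
time: 1.3
ee_pos: [467.9, -126.7, 118.9]
orientation: [-0.135, -0.693, -0.136, 0.695]
wrist_force: [-1.0, -0.8, -0.5]
finger_gap: 0.0
```

```bash
python3 go.py red 80
```

```text
t 1.3 pos [ 467.9 -126.7  118.9] F [-1.04 -0.81 -0.49] gap 0.0 xaxis [-0.0022  0.0018 -1.    ] yaxis [ 0.376 -0.926 -0.002]
shift mm [38.9  2.7  1.1] scaled [0.0973 0.0069 0.0028]
```

>>> play_rows([
  {"jaw":0,"delta_pos":[0.05,0.007,0.003],"twist":0},
  {"jaw":0,"delta_pos":[0.1,0.007,0.003],"twist":0},
  {"jaw":0,"delta_pos":[0.1,0.007,0.003],"twist":0},
  {"jaw":0,"delta_pos":[0.1,0.007,0.003],"twist":0},
])

```text
time: 1.7
ee_pos: [467.3, -133.6, 80.3]
orientation: [-0.133, -0.694, -0.134, 0.695]
wrist_force: [0.1, -0.6, 0.7]
finger_gap: -0.1
```

```bash
python3 go.py red 66
python3 - <<'E'
from h import *
from plant import env
from go import *
p=env.snapshot("side");q=env.snapshot("top")
s,e,R=st();print(e.round(1),[proj(c,e).round(1) for c in(p,q)])
c=p["color"];cv2.imwrite("pics/s1.png",np.hstack([cv2.resize(c[160:260,300:400],(400,400),interpolation=3),cv2.resize(q["color"][210:310,300:400],(400,400),interpolation=3)])[:,:,::-1])
E
```

```text
t 1.7 pos [ 467.3 -133.6   80.3] F [ 0.13 -0.59  0.74] gap -0.1 xaxis [-1.1e-03  3.0e-04 -1.0e+00] yaxis [ 0.371 -0.929 -0.001]
shift mm [14.3 -3.6 -1.9] scaled [ 0.0357 -0.0089 -0.0049]
[ 468.4 -134.    81.6] [array([353. , 219.1]), array([357. , 255.8])]
```

View pics/s1.png

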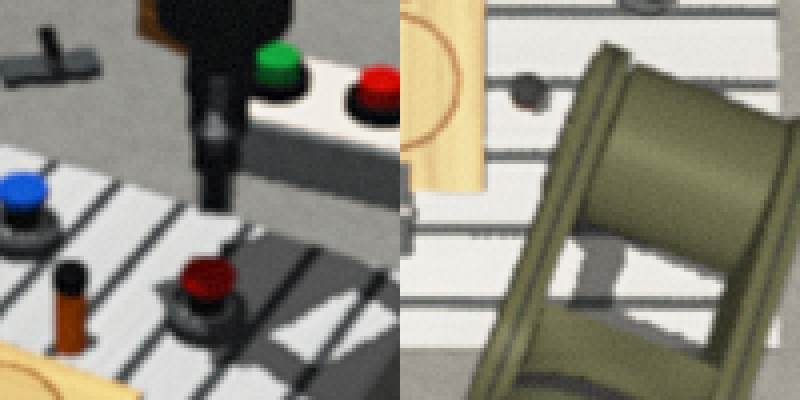

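The fingertip ends at about (354,212) in the side view, but the calibration predicts about (353,219). I'll take a settled reading and a larger view before I trust the height.

>>> play_rows([
  {"jaw":0,"delta_pos":[0.01,-0.009,-0.005],"twist":0},
  {"jaw":0,"delta_pos":[0.02,-0.009,-0.005],"twist":0},
  {"jaw":0,"delta_pos":[0.02,-0.009,-0.005],"twist":0},
  {"jaw":0,"delta_pos":[0.02,-0.009,-0.005],"twist":0},
  {"jaw":0,"delta_pos":[0.02,-0.009,-0.005],"twist":0},
])

```text
time: 2.3
ee_pos: [468.4, -129.2, 72.5]
orientation: [0.134, 0.694, 0.134, -0.694]
wrist_force: [0.3, 0.2, 0.2]
finger_gap: 0.0
```

```bash
cat > look.py <<'E'
import sys
from go import *
n,name=sys.argv[1],sys.argv[2]
p=env.snapshot(n);s,e,R=st();u=proj(p,e);print("pos",e.round(1),"F",s["wrist_force"].round(2),"tip px",u.round(1), "tip 10 up",proj(p,e+[0,0,10]).round(1))
for k,v in T.items():
    z=72 if k=="green" else 62;print(k,proj(p,(*v,z)).round(1),end=" ")
c=[int(u[0]),int(u[1])];w=50
y0,x0=max(0,c[1]-w),max(0,c[0]-w);print("crop origin",x0,y0)
cv2.imwrite("pics/"+name,cv2.resize(p["color"][y0:y0+100,x0:x0+100],(600,600),interpolation=3)[:,:,::-1])
E
python3 look.py side s2.png
```

```text
pos [ 468.4 -129.2   72.6] F [0.25 0.25 0.15] tip px [352.  223.3] tip 10 up [352.1 219.8]
red [352.1 226.8] yellow [285.5 314.7] blue [305.9 206.1] green [369.4 173. ] crop origin 301 173
```

View pics/s2.png

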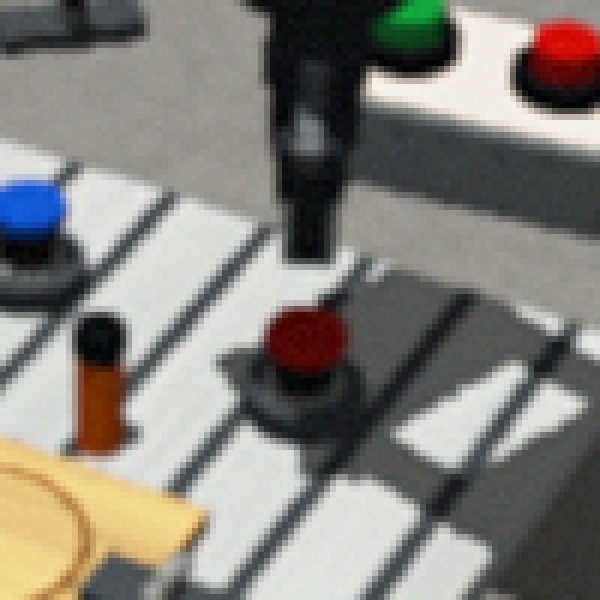

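The cap sits where predicted (352,227), but the fingertip shows at (353,217) instead of (352,223). That is either about 19 mm too high or a horizontal offset away from the camera. I'll go a bit lower and look again.

>>> play_rows([
  {"jaw":0,"delta_pos":[0.01,0,0],"twist":0},
  {"jaw":0,"delta_pos":[0.02,0,0],"twist":0},
  {"jaw":0,"delta_pos":[0.02,0,0],"twist":0},
  {"jaw":0,"delta_pos":[0.02,0,0],"twist":0},
])

```text
time: 2.75
ee_pos: [468.1, -129.1, 64.1]
orientation: [-0.134, -0.694, -0.134, 0.695]
wrist_force: [0.3, 0.5, -0.2]
finger_gap: 0.2
```

```bash
python3 look.py side s3.png; python3 -c "
from plant import env;print(env.hold_point_z,[a for a in dir(env) if a[0]!='_'])"
```

```text
pos [ 468.3 -129.2   64.3] F [ 0.44 -0.14 -0.05] tip px [351.9 226.1] tip 10 up [352.1 222.7]
red [352.1 226.8] yellow [285.5 314.7] blue [305.9 206.1] green [369.4 173. ] crop origin 301 176
18.700000000000003 ['Unreachable', 'finish_job', 'get_state', 'hold_point_z', 'snapshot']
```

View pics/s3.png

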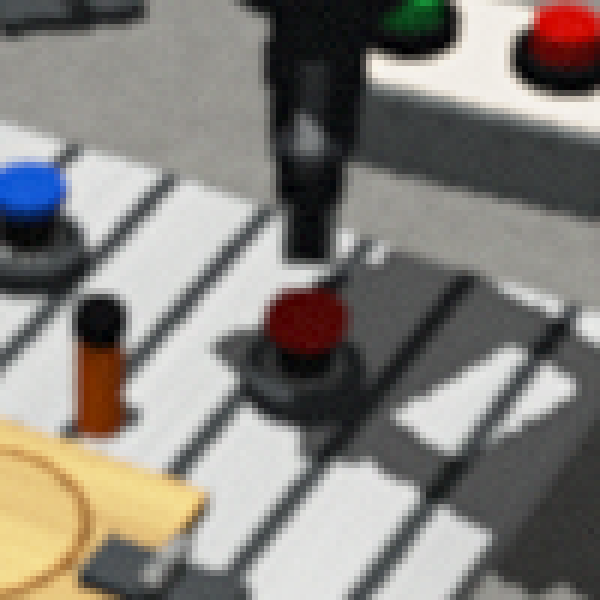

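Run:
```python
from h import *
d=pickle.load(open("s0.pkl","rb"));t,s=d["top"],d["side"]
for z in(64,84):print(z,plane(s,(352.7,219.3),z).round(1))
for dz in(0,13,19,32):print(dz,proj(t,(241.4,-602.8,208.4+dz)).round(1))
cv2.imwrite("pics/g0.png",cv2.resize(t["color"][310:410,520:640],None,fx=6,fy=6,interpolation=3)[:,:,::-1])
```

```text
64 [ 478.  -154.5   64. ]
84 [ 467.4 -130.    84. ]
0 [570.7 350.7]
13 [573.5 351.6]
19 [574.8 352. ]
32 [577.7 352.9]
```

View pics/g0.png

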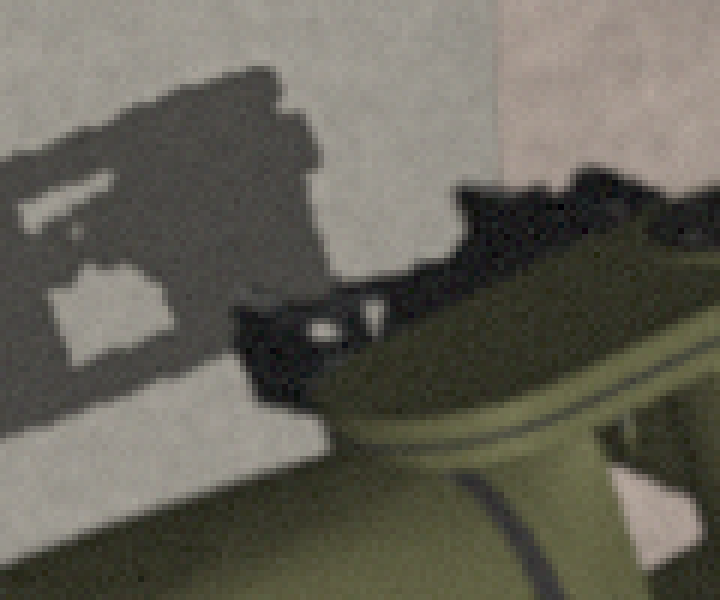

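Assuming a vertical offset, the tip pixel lands at xy (467,-130), exactly on the cap. The start picture, with the gripper open, agrees too. So the real tip is about 19 mm above the reported TCP, and contact should come near ee z of about 43. I'll go down slowly and watch the force.

>>> play_rows([
  {"jaw":0,"delta_pos":[0.01,0,0],"twist":0},
  {"jaw":0,"delta_pos":[0.02,0,0],"twist":0},
  {"jaw":0,"delta_pos":[0.03,0,0],"twist":0},
  {"jaw":0,"delta_pos":[0.04,0,0],"twist":0},
  {"jaw":0,"delta_pos":[0.04,0,0],"twist":0},
  {"jaw":0,"delta_pos":[0.04,0,0],"twist":0},
])

```text
time: 3.4
ee_pos: [468.2, -129.1, 48.2]
orientation: [-0.134, -0.694, -0.134, 0.694]
wrist_force: [-0.0, 0.1, 0.9]
finger_gap: -0.0
```

```bash
python3 look.py side s4.png
```

```text
pos [ 468.4 -129.2   48.5] F [-0.77  0.14 -0.05] tip px [351.6 231.3] tip 10 up [351.8 228. ]
red [352.1 226.8] yellow [285.5 314.7] blue [305.9 206.1] green [369.4 173. ] crop origin 301 181
```

View pics/s4.png

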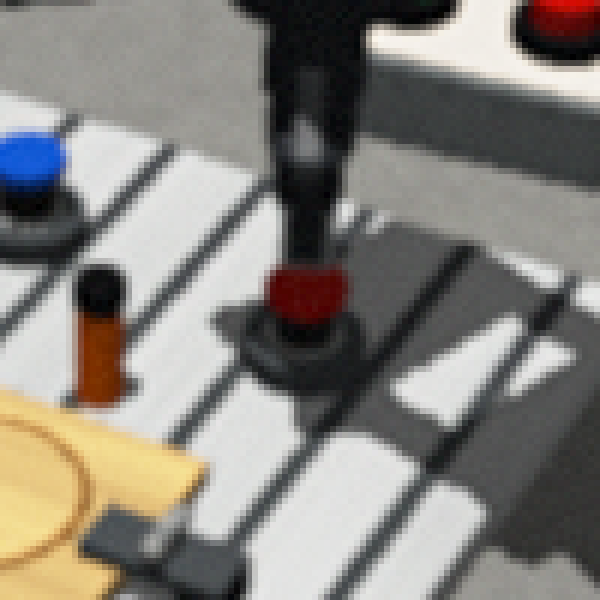

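The tip is now just above the cap, with no force at ee z of 48. I'll keep going in small steps.

>>> play_rows([
  {"jaw":0,"delta_pos":[0.005,0,0],"twist":0},
  {"jaw":0,"delta_pos":[0.01,0,0],"twist":0},
  {"jaw":0,"delta_pos":[0.015,0,0],"twist":0},
  {"jaw":0,"delta_pos":[0.015,0,0],"twist":0},
  {"jaw":0,"delta_pos":[0.015,0,0],"twist":0},
])

```text
time: 3.95
ee_pos: [468.3, -129.2, 42.3]
orientation: [-0.134, -0.694, -0.134, 0.694]
wrist_force: [0.2, -0.3, -0.3]
finger_gap: 0.2
```

>>> play_rows([
  {"jaw":0,"delta_pos":[0.005,0,0],"twist":0},
  {"jaw":0,"delta_pos":[0.01,0,0],"twist":0},
  {"jaw":0,"delta_pos":[0.01,0,0],"twist":0},
  {"jaw":0,"delta_pos":[0.01,0,0],"twist":0},
])

```text
time: 4.35
ee_pos: [468.3, -129.2, 38.5]
orientation: [-0.134, -0.694, -0.134, 0.694]
wrist_force: [-0.1, 0.1, 1.4]
finger_gap: -0.1
```

>>> play_rows([
  {"jaw":0,"delta_pos":[0.004,0,0],"twist":0},
  {"jaw":0,"delta_pos":[0.008,0,0],"twist":0},
  {"jaw":0,"delta_pos":[0.008,0,0],"twist":0},
  {"jaw":0,"delta_pos":[0.008,0,0],"twist":0},
])

```text
time: 4.75
ee_pos: [468.5, -129.2, 35.4]
orientation: [0.134, 0.694, 0.134, -0.694]
wrist_force: [-0.5, 0.0, 2.0]
finger_gap: -0.1
```

>>> play_rows([
  {"jaw":0,"delta_pos":[0.005,0,0],"twist":0},
  {"jaw":0,"delta_pos":[0.01,0,0],"twist":0},
  {"jaw":0,"delta_pos":[0.01,0,0],"twist":0},
  {"jaw":0,"delta_pos":[0.01,0,0],"twist":0},
])

```text
time: 5.15
ee_pos: [468.5, -129.2, 31.2]
orientation: [0.134, 0.694, 0.134, -0.694]
wrist_force: [1.2, 0.6, 1.2]
finger_gap: -0.3
```

```bash
python3 look.py side s5.png
```

```text
pos [ 468.5 -129.2   31.2] F [ 0.73 -0.34  1.08] tip px [351.3 237. ] tip 10 up [351.5 233.7]
red [352.1 226.8] yellow [285.5 314.7] blue [305.9 206.1] green [369.4 173. ] crop origin 301 187
```

View pics/s5.png

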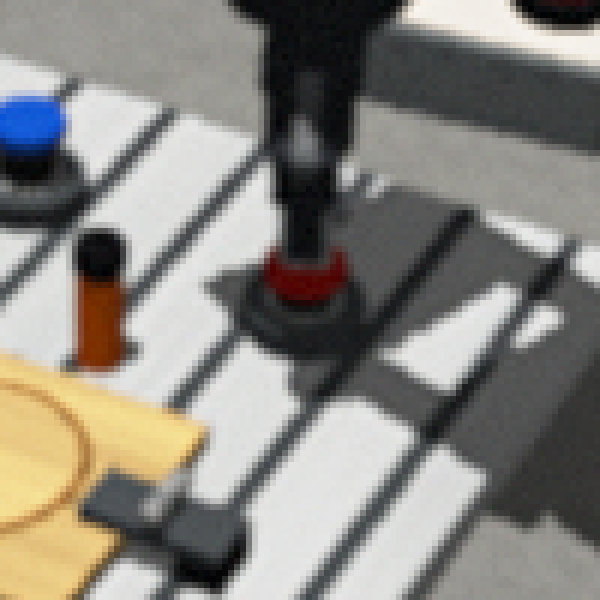

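The cap has visibly moved down under the tip. I'll continue until the force rises above the sliding level of about 2.5 N.

>>> play_rows([
  {"jaw":0,"delta_pos":[0.005,0,0],"twist":0},
  {"jaw":0,"delta_pos":[0.01,0,0],"twist":0},
  {"jaw":0,"delta_pos":[0.01,0,0],"twist":0},
  {"jaw":0,"delta_pos":[0.01,0,0],"twist":0},
])

```text
time: 5.6
ee_pos: [468.4, -129.2, 27.2]
orientation: [0.134, 0.694, 0.134, -0.694]
wrist_force: [0.5, -0.4, 1.0]
finger_gap: -0.2
```

>>> play_rows([
  {"jaw":0,"delta_pos":[0.004,0,0],"twist":0},
  {"jaw":0,"delta_pos":[0.004,0,0],"twist":0},
  {"jaw":0,"delta_pos":[0.004,0,0],"twist":0},
])

```text
time: 5.9
ee_pos: [468.4, -129.2, 25.7]
orientation: [0.134, 0.694, 0.134, -0.694]
wrist_force: [-0.3, 0.3, 1.9]
finger_gap: -0.2
```

>>> play_rows([
  {"jaw":0,"delta_pos":[0.004,0,0],"twist":0},
  {"jaw":0,"delta_pos":[0.004,0,0],"twist":0},
  {"jaw":0,"delta_pos":[0.004,0,0],"twist":0},
])

```text
time: 6.2
ee_pos: [468.4, -129.2, 24.3]
orientation: [0.134, 0.694, 0.134, -0.694]
wrist_force: [-0.4, 1.2, 4.6]
finger_gap: -0.3
```

>>> play_rows([
  {"jaw":0,"delta_pos":[0.003,0,0],"twist":0},
  {"jaw":0,"delta_pos":[0.003,0,0],"twist":0},
  {"jaw":0,"delta_pos":[0.003,0,0],"twist":0},
])

```text
time: 6.5
ee_pos: [468.5, -129.2, 23.2]
orientation: [0.134, 0.694, 0.134, -0.694]
wrist_force: [-0.5, 0.5, 5.4]
finger_gap: 0.1
```

>>> play_rows([
  {"jaw":0,"delta_pos":[-0.02,0,0],"twist":0},
  {"jaw":0,"delta_pos":[-0.05,0,0],"twist":0},
  {"jaw":0,"delta_pos":[-0.12,0,0],"twist":0},
  {"jaw":0,"delta_pos":[-0.2,0,0],"twist":0},
  {"jaw":0,"delta_pos":[-0.2,0,0],"twist":0},
  {"jaw":0,"delta_pos":[-0.2,0,0],"twist":0},
])

```text
time: 7.1
ee_pos: [468.6, -129.3, 103.8]
orientation: [0.134, 0.695, 0.134, -0.694]
wrist_force: [-0.2, 0.3, -0.5]
finger_gap: 0.3
```

```bash
python3 go.py yellow 92; python3 look.py side s6.png;python3 - <<'E'
from h import *
from plant import env
d=pickle.load(open("s0.pkl","rb"))
p=env.snapshot("side")
a=d["side"]["color"][190:260,310:390];b=p["color"][190:260,310:390]
cv2.imwrite("pics/s6.png",np.hstack([cv2.resize(x,(400,350),interpolation=3) for x in(a,b)])[:,:,::-1])
print(blob(d["side"],(351,230),"red")[1],blob(p,(351,233),"red")[1])
E
```

```text
t 7.1 pos [ 468.6 -129.3  103.8] F [-0.23  0.3  -0.5 ] gap 0.3 xaxis [ 1.4e-03 -6.0e-04 -1.0e+00] yaxis [ 0.372 -0.928  0.001]
shift mm [  11.6 -299.3 -114.1] scaled [ 0.0289 -0.7482 -0.2853]
pos [ 467.7 -128.9  102.4] F [ 0.05 -0.08 -0.04] tip px [352.7 213.1] tip 10 up [352.8 209.6]
red [352.1 226.8] yellow [285.5 314.7] blue [305.9 206.1] green [369.4 173. ] crop origin 302 163
[346 224  12   9  91] [346 233   4   3   9]
```

View pics/s6.png

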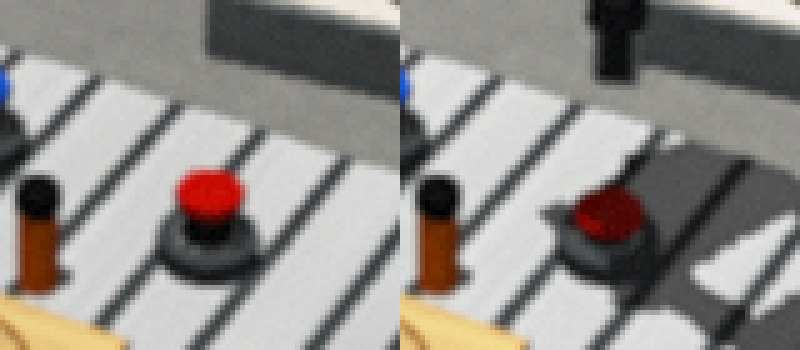

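The red stop is down and its foot hasn't moved: the cap has dropped about 4 px and the foot is at the same pixels. Next is yellow.

>>> play_rows([
  {"jaw":0,"delta_pos":[0.03,-0.748,-0.285],"twist":0},
  {"jaw":0,"delta_pos":[0.03,-0.748,-0.285],"twist":0},
  {"jaw":0,"delta_pos":[0.03,-0.748,-0.285],"twist":0},
  {"jaw":0,"delta_pos":[0.03,-0.748,-0.285],"twist":0},
  {"jaw":0,"delta_pos":[0.03,-0.748,-0.285],"twist":0},
  {"jaw":0,"delta_pos":[0.03,-0.748,-0.285],"twist":0},
  {"jaw":0,"delta_pos":[0.03,-0.748,-0.285],"twist":0},
  {"jaw":0,"delta_pos":[0.03,-0.748,-0.285],"twist":0},
  {"jaw":0,"delta_pos":[0.03,-0.748,-0.285],"twist":0},
  {"jaw":0,"delta_pos":[0.03,-0.748,-0.285],"twist":0},
  {"jaw":0,"delta_pos":[0.03,-0.748,-0.285],"twist":0},
  {"jaw":0,"delta_pos":[0.03,-0.748,-0.285],"twist":0},
])

```text
time: 8.4
ee_pos: [463.1, 189.9, 90.8]
orientation: [-0.133, -0.694, -0.133, 0.694]
wrist_force: [-0.2, 0.2, 0.5]
finger_gap: 0.0
```

```bash
python3 go.py yellow 46
```

```text
t 8.4 pos [463.1 189.9  90.8] F [-0.17  0.17  0.5 ] gap 0.0 xaxis [-0.e+00 -1.e-04 -1.e+00] yaxis [ 0.37  -0.929  0.   ]
shift mm [44.8 -0.9 -0.6] scaled [ 0.112  -0.0023 -0.0014]
```

>>> play_rows([
  {"jaw":0,"delta_pos":[0.05,-0.002,-0.001],"twist":0},
  {"jaw":0,"delta_pos":[0.08,-0.002,-0.001],"twist":0},
  {"jaw":0,"delta_pos":[0.1,-0.002,-0.001],"twist":0},
  {"jaw":0,"delta_pos":[0.11,-0.002,-0.001],"twist":0},
  {"jaw":0,"delta_pos":[0.11,-0.002,-0.001],"twist":0},
])

```text
time: 8.9
ee_pos: [462.6, 191.6, 46.2]
orientation: [-0.134, -0.694, -0.134, 0.695]
wrist_force: [-0.3, 0.6, 1.2]
finger_gap: 0.2
```

```bash
python3 look.py side s7.png
```

```text
pos [463.1 191.8  46.8] F [1.02 0.33 0.41] tip px [285.6 320.4] tip 10 up [285.4 316.9]
red [352.1 226.8] yellow [285.5 314.7] blue [305.9 206.1] green [369.4 173. ] crop origin 235 270
```

View pics/s7.png

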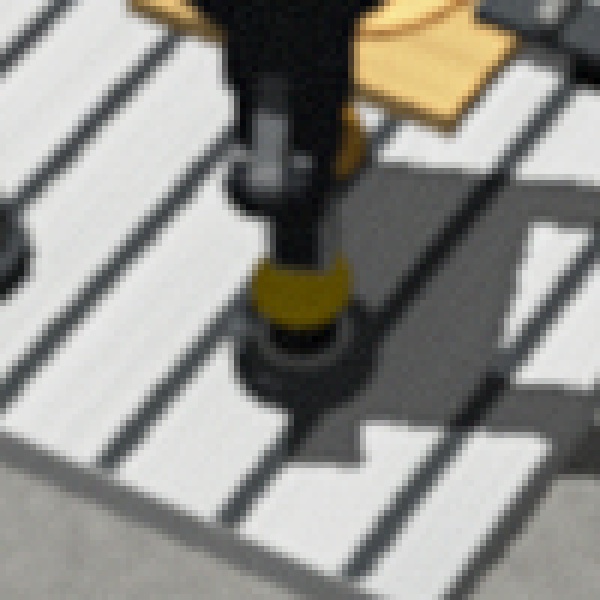

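The tip is centred over the yellow cap. I'll press to about 24, 2 mm at a time near the end.

>>> play_rows([
  {"jaw":0,"delta_pos":[0.006,0,0],"twist":0},
  {"jaw":0,"delta_pos":[0.012,0,0],"twist":0},
  {"jaw":0,"delta_pos":[0.018,0,0],"twist":0},
  {"jaw":0,"delta_pos":[0.024,0,0],"twist":0},
  {"jaw":0,"delta_pos":[0.03,0,0],"twist":0},
  {"jaw":0,"delta_pos":[0.036,0,0],"twist":0},
  {"jaw":0,"delta_pos":[0.042,0,0],"twist":0},
  {"jaw":0,"delta_pos":[0.048,0,0],"twist":0},
  {"jaw":0,"delta_pos":[0.048,0,0],"twist":0},
  {"jaw":0,"delta_pos":[0.048,0,0],"twist":0},
])

```text
time: 9.95
ee_pos: [463.2, 191.9, 27.6]
orientation: [0.134, 0.694, 0.134, -0.694]
wrist_force: [0.9, 0.2, 0.8]
finger_gap: -0.2
```

>>> play_rows([
  {"jaw":0,"delta_pos":[0.004,0,0],"twist":0},
  {"jaw":0,"delta_pos":[0.004,0,0],"twist":0},
  {"jaw":0,"delta_pos":[0.004,0,0],"twist":0},
])

```text
time: 10.25
ee_pos: [463.2, 191.9, 26.2]
orientation: [0.134, 0.694, 0.134, -0.694]
wrist_force: [1.1, 0.6, 2.5]
finger_gap: -0.4
```

>>> play_rows([
  {"jaw":0,"delta_pos":[0.003,0,0],"twist":0},
  {"jaw":0,"delta_pos":[0.003,0,0],"twist":0},
  {"jaw":0,"delta_pos":[0.003,0,0],"twist":0},
])

```text
time: 10.55
ee_pos: [463.2, 191.9, 25.1]
orientation: [0.134, 0.694, 0.134, -0.694]
wrist_force: [-1.2, 0.0, 4.6]
finger_gap: 0.1
```

>>> play_rows([
  {"jaw":0,"delta_pos":[0.003,0,0],"twist":0},
  {"jaw":0,"delta_pos":[0.004,0,0],"twist":0},
  {"jaw":0,"delta_pos":[0.004,0,0],"twist":0},
])

```text
time: 10.85
ee_pos: [463.2, 191.9, 23.5]
orientation: [0.134, 0.694, 0.134, -0.694]
wrist_force: [-0.6, 1.0, 5.3]
finger_gap: 0.1
```

>>> play_rows([
  {"jaw":0,"delta_pos":[-0.02,0,0],"twist":0},
  {"jaw":0,"delta_pos":[-0.05,0,0],"twist":0},
  {"jaw":0,"delta_pos":[-0.12,0,0],"twist":0},
  {"jaw":0,"delta_pos":[-0.2,0,0],"twist":0},
  {"jaw":0,"delta_pos":[-0.2,0,0],"twist":0},
  {"jaw":0,"delta_pos":[-0.2,0,0],"twist":0},
])

```text
time: 11.45
ee_pos: [463.3, 191.9, 104.2]
orientation: [0.134, 0.695, 0.134, -0.694]
wrist_force: [-0.1, 1.2, -0.7]
finger_gap: -0.1
```

```bash
python3 go.py blue 100;python3 - <<'E'
from h import *
from plant import env
d=pickle.load(open("s0.pkl","rb"))
p=env.snapshot("side")
a=d["side"]["color"][280:350,245:325];b=p["color"][280:350,245:325]
cv2.imwrite("pics/s8.png",np.hstack([cv2.resize(x,(400,350),interpolation=3) for x in(a,b)])[:,:,::-1])
E
```

```text
t 11.45 pos [463.3 191.9 104.2] F [-0.12  1.16 -0.7 ] gap -0.1 xaxis [ 1.5e-03  4.0e-04 -1.0e+00] yaxis [ 0.372 -0.928  0.   ]
shift mm [  4.3 371.7  -2.7] scaled [ 0.0108  0.9294 -0.0067]
```

View pics/s8.png

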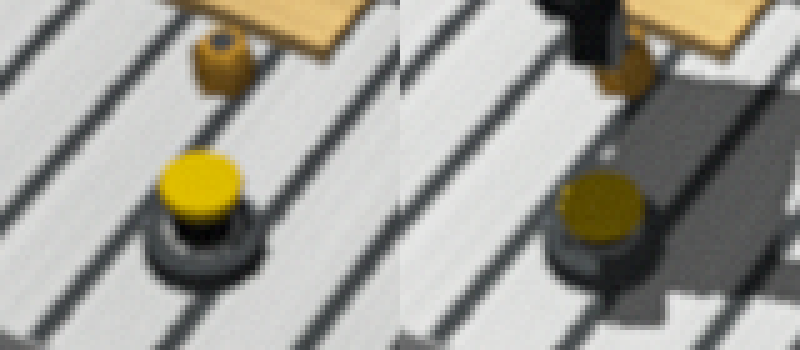

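The yellow stop is down and its foot hasn't moved. Next is blue.

>>> play_rows([
  {"jaw":0,"delta_pos":[0.01,0.929,-0.007],"twist":0},
  {"jaw":0,"delta_pos":[0.01,0.929,-0.007],"twist":0},
  {"jaw":0,"delta_pos":[0.01,0.929,-0.007],"twist":0},
  {"jaw":0,"delta_pos":[0.01,0.929,-0.007],"twist":0},
  {"jaw":0,"delta_pos":[0.01,0.929,-0.007],"twist":0},
  {"jaw":0,"delta_pos":[0.01,0.929,-0.007],"twist":0},
  {"jaw":0,"delta_pos":[0.01,0.929,-0.007],"twist":0},
  {"jaw":0,"delta_pos":[0.01,0.929,-0.007],"twist":0},
  {"jaw":0,"delta_pos":[0.01,0.929,-0.007],"twist":0},
  {"jaw":0,"delta_pos":[0.01,0.929,-0.007],"twist":0},
  {"jaw":0,"delta_pos":[0.01,0.929,-0.007],"twist":0},
  {"jaw":0,"delta_pos":[0.01,0.929,-0.007],"twist":0},
])

```text
time: 12.7
ee_pos: [603.2, -150.4, 98.9]
orientation: [-0.134, -0.694, -0.135, 0.694]
wrist_force: [-0.5, -0.0, 0.7]
finger_gap: 0.3
```

```bash
python3 go.py blue 46
```

```text
t 12.7 pos [ 603.2 -150.4   98.9] F [-0.47 -0.04  0.67] gap 0.3 xaxis [-8.e-04  5.e-04 -1.e+00] yaxis [ 0.373 -0.928 -0.001]
shift mm [52.9  2.  -0.1] scaled [ 0.1322  0.005  -0.0004]
```

>>> play_rows([
  {"jaw":0,"delta_pos":[0.06,0.002,0],"twist":0},
  {"jaw":0,"delta_pos":[0.1,0.002,0],"twist":0},
  {"jaw":0,"delta_pos":[0.12,0.002,0],"twist":0},
  {"jaw":0,"delta_pos":[0.13,0.002,0],"twist":0},
  {"jaw":0,"delta_pos":[0.13,0.002,0],"twist":0},
])

```text
time: 13.2
ee_pos: [603.7, -152.5, 46.6]
orientation: [-0.134, -0.694, -0.134, 0.695]
wrist_force: [-1.1, 0.5, 0.2]
finger_gap: 0.1
```

```bash
python3 look.py side s9.png
```

```text
pos [ 604.2 -152.8   47.4] F [-0.67 -0.11 -0.46] tip px [306.  210.7] tip 10 up [305.9 207.5]
red [352.1 226.8] yellow [285.5 314.7] blue [305.9 206.1] green [369.4 173. ] crop origin 255 160
```

View pics/s9.png

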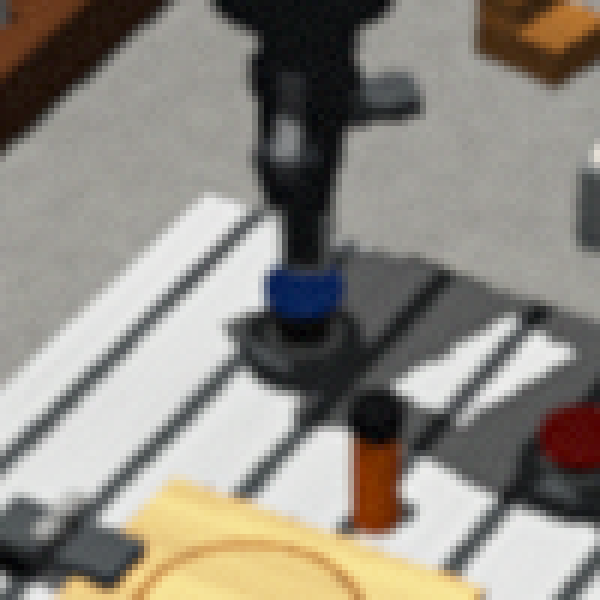

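The tip is centred over the blue cap.

>>> play_rows([
  {"jaw":0,"delta_pos":[0.006,0,0],"twist":0},
  {"jaw":0,"delta_pos":[0.012,0,0],"twist":0},
  {"jaw":0,"delta_pos":[0.018,0,0],"twist":0},
  {"jaw":0,"delta_pos":[0.024,0,0],"twist":0},
  {"jaw":0,"delta_pos":[0.03,0,0],"twist":0},
  {"jaw":0,"delta_pos":[0.036,0,0],"twist":0},
  {"jaw":0,"delta_pos":[0.042,0,0],"twist":0},
  {"jaw":0,"delta_pos":[0.05,0,0],"twist":0},
  {"jaw":0,"delta_pos":[0.05,0,0],"twist":0},
  {"jaw":0,"delta_pos":[0.05,0,0],"twist":0},
])

```text
time: 14.25
ee_pos: [604.1, -152.9, 27.1]
orientation: [0.134, 0.694, 0.134, -0.694]
wrist_force: [0.5, -0.5, 1.7]
finger_gap: -0.1
```

>>> play_rows([
  {"jaw":0,"delta_pos":[0.004,0,0],"twist":0},
  {"jaw":0,"delta_pos":[0.004,0,0],"twist":0},
  {"jaw":0,"delta_pos":[0.004,0,0],"twist":0},
])

```text
time: 14.55
ee_pos: [604.1, -152.9, 25.8]
orientation: [0.134, 0.694, 0.134, -0.694]
wrist_force: [-0.8, -1.4, 3.3]
finger_gap: 0.3
```

>>> play_rows([
  {"jaw":0,"delta_pos":[0.003,0,0],"twist":0},
  {"jaw":0,"delta_pos":[0.003,0,0],"twist":0},
  {"jaw":0,"delta_pos":[0.003,0,0],"twist":0},
])

```text
time: 14.85
ee_pos: [604.2, -152.9, 24.7]
orientation: [0.134, 0.694, 0.134, -0.694]
wrist_force: [-0.1, -0.9, 4.8]
finger_gap: 0.3
```

>>> play_rows([
  {"jaw":0,"delta_pos":[0.003,0,0],"twist":0},
  {"jaw":0,"delta_pos":[0.003,0,0],"twist":0},
  {"jaw":0,"delta_pos":[0.003,0,0],"twist":0},
])

```text
time: 15.15
ee_pos: [604.2, -152.9, 23.6]
orientation: [0.134, 0.694, 0.134, -0.694]
wrist_force: [-2.0, -0.5, 6.1]
finger_gap: 0.2
```

>>> play_rows([
  {"jaw":0,"delta_pos":[-0.02,0,0],"twist":0},
  {"jaw":0,"delta_pos":[-0.05,0,0],"twist":0},
  {"jaw":0,"delta_pos":[-0.12,0,0],"twist":0},
  {"jaw":0,"delta_pos":[-0.2,0,0],"twist":0},
  {"jaw":0,"delta_pos":[-0.2,0,0],"twist":0},
  {"jaw":0,"delta_pos":[-0.2,0,0],"twist":0},
])

```text
time: 15.75
ee_pos: [604.5, -152.9, 104.5]
orientation: [0.134, 0.695, 0.134, -0.694]
wrist_force: [-0.4, 0.3, -0.9]
finger_gap: -0.1
```

```bash
python3 go.py green 100;python3 - <<'E'
from h import *
from plant import env
d=pickle.load(open("s0.pkl","rb"))
p=env.snapshot("side")
a=d["side"]["color"][180:250,265:345];b=p["color"][180:250,265:345]
cv2.imwrite("pics/s10.png",np.hstack([cv2.resize(x,(400,350),interpolation=3) for x in(a,b)])[:,:,::-1])
E
```

```text
t 15.75 pos [ 604.5 -152.9  104.5] F [-0.37  0.25 -0.87] gap -0.1 xaxis [ 1.8e-03 -5.0e-04 -1.0e+00] yaxis [ 0.372 -0.928  0.001]
shift mm [  4.5 151.  150.4] scaled [0.0112 0.3776 0.3761]
```

View pics/s10.png

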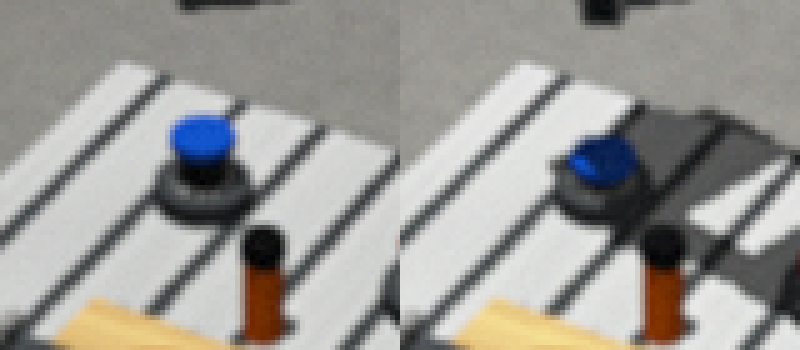

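The blue stop is down and its foot hasn't moved. Next is the green button on the large white box.

>>> play_rows([
  {"jaw":0,"delta_pos":[0.011,0.378,0.376],"twist":0},
  {"jaw":0,"delta_pos":[0.011,0.378,0.376],"twist":0},
  {"jaw":0,"delta_pos":[0.011,0.378,0.376],"twist":0},
  {"jaw":0,"delta_pos":[0.011,0.378,0.376],"twist":0},
  {"jaw":0,"delta_pos":[0.011,0.378,0.376],"twist":0},
  {"jaw":0,"delta_pos":[0.011,0.378,0.376],"twist":0},
  {"jaw":0,"delta_pos":[0.011,0.378,0.376],"twist":0},
  {"jaw":0,"delta_pos":[0.011,0.378,0.376],"twist":0},
  {"jaw":0,"delta_pos":[0.011,0.378,0.376],"twist":0},
])

```text
time: 16.7
ee_pos: [521.2, -347.5, 98.6]
orientation: [-0.134, -0.694, -0.135, 0.694]
wrist_force: [0.3, 0.3, 0.7]
finger_gap: 0.1
```

```bash
python3 go.py green 58; python3 look.py side s11.png
```

```text
t 16.7 pos [ 521.2 -347.5   98.6] F [0.31 0.28 0.73] gap 0.1 xaxis [-3.e-04  4.e-04 -1.e+00] yaxis [ 0.374 -0.928 -0.001]
shift mm [40.6  1.3  0.8] scaled [0.1015 0.0032 0.0019]
pos [ 521.3 -347.7   98.8] F [-0.01 -0.61  0.52] tip px [369.7 164.4] tip 10 up [369.9 161.1]
red [352.1 226.8] yellow [285.5 314.7] blue [305.9 206.1] green [369.4 173. ] crop origin 319 114
```

View pics/s11.png

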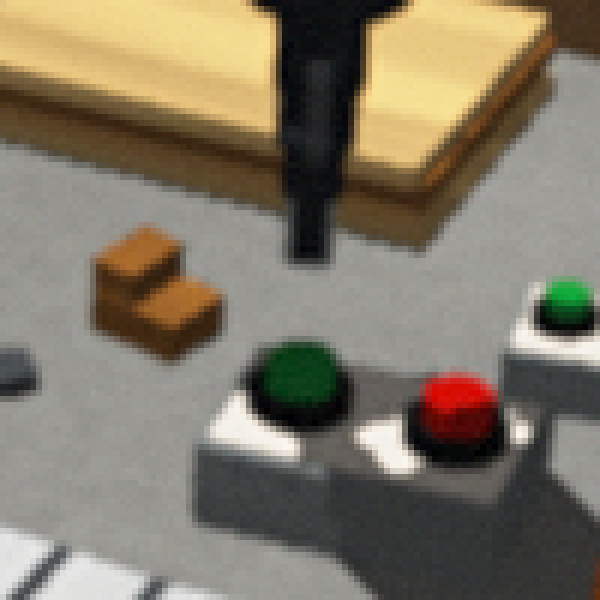

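The tip is above the green button: tip at (370,158), button at (369,175).

>>> play_rows([
  {"jaw":0,"delta_pos":[0.04,0.003,0.002],"twist":0},
  {"jaw":0,"delta_pos":[0.07,0.003,0.002],"twist":0},
  {"jaw":0,"delta_pos":[0.09,0.003,0.002],"twist":0},
  {"jaw":0,"delta_pos":[0.102,0.003,0.002],"twist":0},
  {"jaw":0,"delta_pos":[0.102,0.003,0.002],"twist":0},
  {"jaw":0,"delta_pos":[0.102,0.003,0.002],"twist":0},
])

```text
time: 17.35
ee_pos: [520.4, -350.6, 58.0]
orientation: [0.134, 0.694, 0.134, -0.694]
wrist_force: [-0.6, -0.6, 0.4]
finger_gap: -0.3
```

```bash
python3 look.py side s12.png
```

```text
pos [ 520.6 -350.9   58.5] F [ 0.59 -0.54  0.28] tip px [369.5 177. ] tip 10 up [369.7 173.8]
red [352.1 226.8] yellow [285.5 314.7] blue [305.9 206.1] green [369.4 173. ] crop origin 319 127
```

View pics/s12.png

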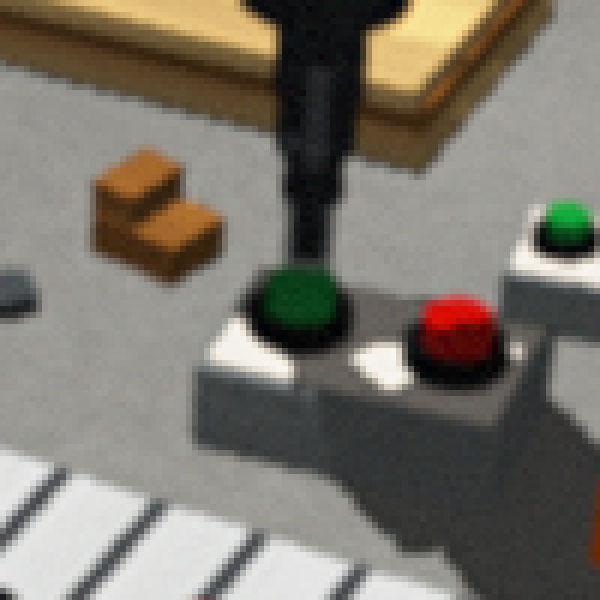

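>>> play_rows([
  {"jaw":0,"delta_pos":[0.005,-0.0045,-0.0045],"twist":0},
  {"jaw":0,"delta_pos":[0.01,-0.0045,-0.0045],"twist":0},
  {"jaw":0,"delta_pos":[0.015,-0.0045,-0.0045],"twist":0},
  {"jaw":0,"delta_pos":[0.02,-0.0045,-0.0045],"twist":0},
  {"jaw":0,"delta_pos":[0.02,-0.0045,-0.0045],"twist":0},
  {"jaw":0,"delta_pos":[0.02,-0.0045,-0.0045],"twist":0},
])

```text
time: 18.0
ee_pos: [521.3, -348.2, 49.9]
orientation: [-0.134, -0.694, -0.134, 0.694]
wrist_force: [-0.7, 0.6, 0.6]
finger_gap: 0.2
```

>>> play_rows([
  {"jaw":0,"delta_pos":[0.005,0,0],"twist":0},
  {"jaw":0,"delta_pos":[0.008,0,0],"twist":0},
  {"jaw":0,"delta_pos":[0.008,0,0],"twist":0},
  {"jaw":0,"delta_pos":[0.008,0,0],"twist":0},
])

```text
time: 18.4
ee_pos: [521.6, -348.4, 47.3]
orientation: [0.134, 0.694, 0.134, -0.694]
wrist_force: [-1.0, 0.7, 4.1]
finger_gap: -0.1
```

>>> play_rows([
  {"jaw":0,"delta_pos":[0.005,0,0],"twist":0},
  {"jaw":0,"delta_pos":[0.009,0,0],"twist":0},
  {"jaw":0,"delta_pos":[0.009,0,0],"twist":0},
  {"jaw":0,"delta_pos":[0.009,0,0],"twist":0},
])

```text
time: 18.8
ee_pos: [521.6, -348.4, 43.6]
orientation: [0.134, 0.694, 0.134, -0.694]
wrist_force: [-1.3, 0.9, 6.1]
finger_gap: 0.0
```

```bash
python3 look.py side s13.png
```

```text
pos [ 521.6 -348.4   43.6] F [-1.42 -0.09  6.44] tip px [368.5 182.1] tip 10 up [368.7 178.9]
red [352.1 226.8] yellow [285.5 314.7] blue [305.9 206.1] green [369.4 173. ] crop origin 318 132
```

View pics/s13.png

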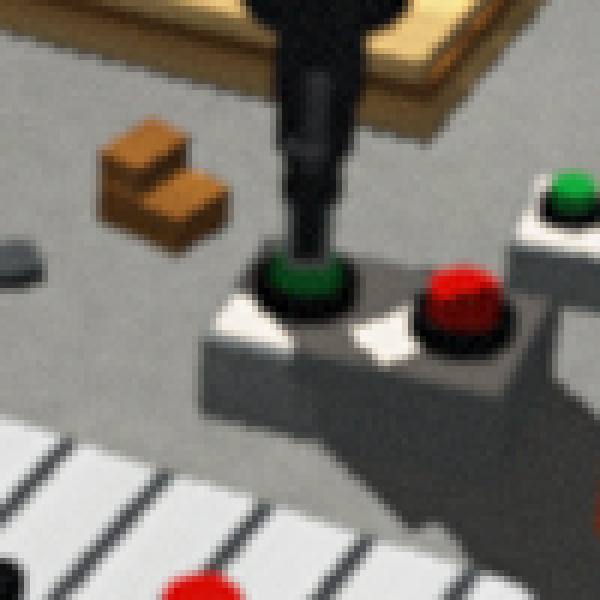

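The button is visibly in. At 6.2 N with a slope of about 0.57 N/mm, that is roughly 6–7 mm, past the 4 mm where it registers. I'll release it, raise the arm and move clear.

>>> play_rows([
  {"jaw":0,"delta_pos":[0.003,0,0],"twist":0},
  {"jaw":0,"delta_pos":[0.003,0,0],"twist":0},
  {"jaw":0,"delta_pos":[-0.02,0,0],"twist":0},
  {"jaw":0,"delta_pos":[-0.05,0,0],"twist":0},
  {"jaw":0,"delta_pos":[-0.12,0,0],"twist":0},
  {"jaw":0,"delta_pos":[-0.22,0,0],"twist":0},
  {"jaw":0,"delta_pos":[-0.3,0,0],"twist":0},
  {"jaw":0,"delta_pos":[-0.35,0,0],"twist":0},
  {"jaw":0,"delta_pos":[-0.35,0,0],"twist":0},
])

```text
time: 19.75
ee_pos: [522.9, -349.4, 188.0]
orientation: [0.136, 0.696, 0.132, -0.693]
wrist_force: [0.2, 1.0, 0.9]
finger_gap: -0.1
```

Run:
```python
from go import *
to((300,-560,200))
```

```text
t 19.75 pos [ 522.9 -349.4  188. ] F [0.16 0.96 0.91] gap -0.1 xaxis [ 0.0058 -0.0046 -1.    ] yaxis [ 0.372 -0.928  0.006]
shift mm [-12.3 112.7 285.2] scaled [-0.0309  0.2817  0.713 ]
```

>>> play_rows([
  {"jaw":0,"delta_pos":[-0.03,0.28,0.71],"twist":0},
  {"jaw":0,"delta_pos":[-0.03,0.28,0.71],"twist":0},
  {"jaw":0,"delta_pos":[-0.03,0.28,0.71],"twist":0},
  {"jaw":0,"delta_pos":[-0.03,0.28,0.71],"twist":0},
  {"jaw":0,"delta_pos":[-0.03,0.28,0.71],"twist":0},
  {"jaw":0,"delta_pos":[-0.03,0.28,0.71],"twist":0},
  {"jaw":0,"delta_pos":[-0.03,0.28,0.71],"twist":0},
  {"jaw":0,"delta_pos":[-0.03,0.28,0.71],"twist":0},
  {"jaw":0,"delta_pos":[-0.03,0.28,0.71],"twist":0},
  {"jaw":0,"delta_pos":[-0.03,0.28,0.71],"twist":0},
])

```text
time: 20.75
ee_pos: [300.3, -556.4, 194.4]
orientation: [-0.134, -0.694, -0.135, 0.694]
wrist_force: [0.1, 0.5, -0.3]
finger_gap: -0.1
```

Run:
```python
from h import *
from plant import env
d=pickle.load(open("s0.pkl","rb"))
p=env.snapshot("side");q=env.snapshot("top")
for n,c,a,b,z in(("red","red",(355,257),(351,231),50),("yellow","yellow",(227,261),(285,321),50),("blue","blue",(362,202),(305,212),50),("green","green",(442,233),(369,177),72)):
    print(n,"top",blob(d["top"],a,c)[0].round(1),blob(q,a,c)[0].round(1),"side",blob(d["side"],b,c)[0].round(1),blob(p,b,c)[0].round(1),plane(q,blob(q,a,c)[0],z).round(1),plane(p,blob(p,b,c)[0],z).round(1))
cv2.imwrite("pics/f.png",np.hstack([cv2.resize(x["color"][130:360,190:460],None,fx=1.45,fy=1.45*1.0,interpolation=3) for x in(d["side"],p)])[:,:,::-1])
cv2.imwrite("pics/ft.png",q["color"][:,:,::-1])
```

```text
red top [354.6 256.3] [354.1 256.5] side [351.7 228.1] [351.4 231.8] [ 467.8 -129.2   50. ] [ 467.4 -125.7   50. ]
yellow top [226.2 260.6] [227.  260.6] side [284.6 316.3] [284.5 320.3] [463.3 190.9  50. ] [463.5 195.2  50. ]
blue top [362.4 201.9] [361.9 202.5] side [305.1 206.9] [305.1 210.8] [ 604.1 -152.1   50. ] [ 604.2 -148.4   50. ]
green top [442.  233.1] [442.1 233. ] side [368.7 176. ] [368.8 176. ] [ 521.4 -348.8   72. ] [ 516.5 -334.9   72. ]
```

View pics/f.png

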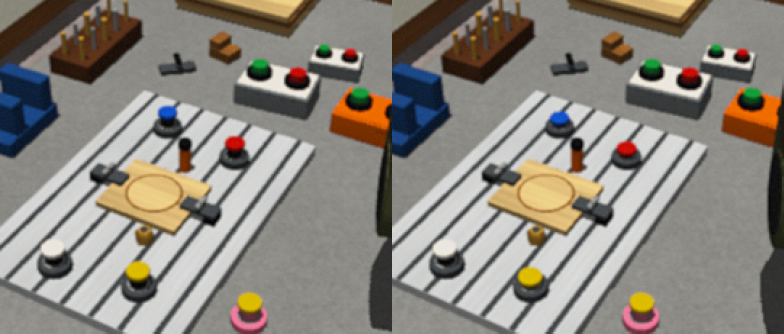

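View pics/ft.png

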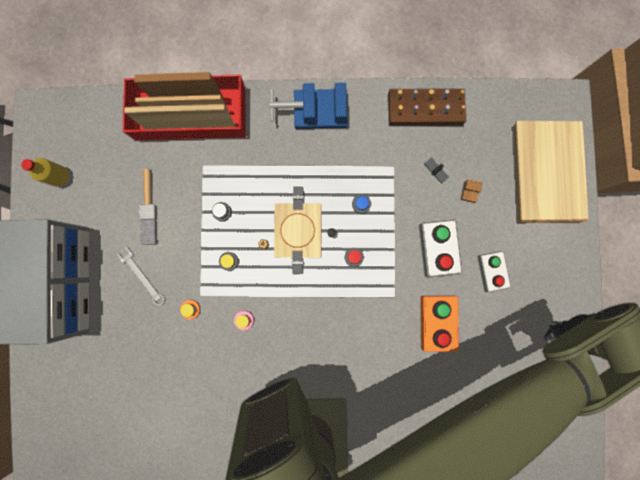

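The three caps each dropped about 4 px in the side view, which is about 12 mm, and stayed in place sideways. White is still up, green is back out, nothing else has moved, and the arm is clear. I'll hand the job in.

```bash
python3 -c "
from plant import env;print(env.finish_job())"
```

```text
the job is handed in; nothing more can be done
None
```

The job is handed in after about 21 s of the 61 s allowed. With closed fingertips I pushed the red, yellow and blue stops down in that order. Each took about 5–6 N at the end, past the sliding friction and onto the hard end. I then pressed the green button on the large white box with about 6–7 N and let it go.

**Last checks:**
- **Stops:** each of the three caps sits about 4 px lower in the side view, about 12 mm, and its centre is within about 1 mm of where it started. The white stop is still up.
- **Green button:** it is back out. I did not see its registered state directly; from the force I estimate it went in 6–7 mm, against the 4 mm it needs.
- **Everything else:** the red button and the loose items look unmoved, and the arm is clear of everything.

**One disagreement:** the closed fingertips were about 20 mm higher than the reported TCP. I saw this in the side view before touching anything and set the press depths by picture and force instead.

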